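Bring the elbow compartment of a revolving parts bin round to the picking tray

TASK

Push the revolving parts bin round with the fingertips, against the outer ends of its dividers or its rim, until the compartment with the pipe elbow in it stands squarely in front of the picking tray, and leave it at rest there. Push gently and do not grip anything: no fitting is picked up, every fitting stays lying in its compartment, and the nipple in the tray, the sealant bottle and the tape measure stay where they are.

Things in the scene. Friction and masses are not known exactly. Their poses are not given: they have to be found in the camera images.
- bin: Revolving bin: round blue sheet-steel tray, 334 mm across, about 1.5 kg; turns either way without a stop about an upright spindle, friction about 1 N at the rim, so it stops almost at once and stays where left. Origin on the spindle axis at the tray's underside, 30 mm above the bench; z up, x and y turn with it. Inner floor 34 mm above the bench; outer lip of inner radius 160 mm, top 60 mm above the bench.
- divider (a point): Outer top corner of the divider 30 degrees clockwise (from above) of the elbow compartment's middle line, at radius 163 mm, 85 mm above the bench. Six such radial dividers, every 60 degrees, 4 mm thick, upright from the bin's floor, from the hub to radius 163 mm, part it into six equal compartments, open above.
- hub_top (a point): Top of the hub, on the spindle axis, 102 mm above the bench; the hub is 44 mm across, with a 24 mm cap.
- elbow_mouth (a point): Middle of the outer lip of the compartment that holds the elbow, at radius 165 mm from the spindle axis and 60 mm above the bench; it turns with the bin.
- front (a point): Fixed point where the middle of the elbow compartment's lip is to be brought: radius 165 mm from the spindle axis, 60 mm above the bench, on the middle line of the picking tray. That grey open tray (90 mm deep, 160 mm wide, 34 mm high) is bolted to the bin's pedestal just outside the rim, on the robot's side; its direction from the spindle varies.
- elbow: 90-degree galvanised pipe elbow, L-shaped, two legs of 38 mm, 36 mm thick, about 56 mm over all, lying flat and loose in its compartment about 92 mm from the spindle axis; origin under its middle. It is the only L-shaped fitting.
- tee: Galvanised pipe tee, T-shaped, 60 mm by 48 mm, 36 mm high, loose in one of the other compartments; origin under its middle.
- socket: Galvanised straight socket, a plain round sleeve 36 mm across and 38 mm high, standing on end in another compartment; origin under its middle.
- nipple: Galvanised hex nipple, a 26 mm pipe stub 44 mm high with a hexagon round its middle, standing on end in another compartment; origin under its middle.
- plug: Galvanised plug with a square head, 34 mm across and 34 mm high, standing in another compartment; origin under its middle.
- flange: Galvanised floor flange, a disc 68 mm across with a collar, 22 mm high, lying in another compartment; origin under its middle.
- picked_nipple: A hex nipple like the other, 44 mm high, already picked and standing in the picking tray; leave it alone.
- sealant: White plastic bottle of thread sealant, 48 mm across and 100 mm high, standing on the bench to the right of the bin, 50 to 100 mm from its rim; leave it alone.
- tape_measure: Black tape measure, 72 by 34 mm and 66 mm high, standing on the bench to the left of the bin; leave it alone.
Mind the look-alikes: they are no part of the job. Leave any red look-alike of the tee alone. Leave any green look-alike of the plug alone.

How it is judged:
At the end, for the whole second after the job is handed in: The middle of the elbow compartment's outer lip is within 20 mm (7 degrees) of the front point at the picking tray, the bin is at rest (below 0.03 rad/s), the elbow is still in that compartment and every fitting still lies in the bin (horizontal distance between elbow_mouth and front below 0.02 m and horizontal distance between elbow and elbow_mouth below 0.125 m and angular speed of bin below 0.03 rad/s and horizontal distance between each of elbow, tee, socket, nipple, plug, flange and bin below 0.16 m and height (world z) of each of elbow, tee, socket, nipple, plug, flange below 0.072 m); the robot touches nothing.
It fails at once if a fitting is lifted (more than about 40 mm above the bin's floor) (height (world z) of any of elbow, tee, socket, nipple, plug, flange above 0.074 m).
It fails at once if the nipple in the tray, the sealant bottle or the tape measure is moved by 30 mm (distance of any of picked_nipple, sealant, tape_measure from where it was at the start of the episode above 0.03 m).
It fails at once if a fitting is gripped or pressed with over 30 N (contact force between the fingers and elbow above 30 N or contact force between the fingers and tee above 30 N or contact force between the fingers and socket above 30 N or contact force between the fingers and nipple above 30 N or contact force between the fingers and plug above 30 N or contact force between the fingers and flange above 30 N or contact force between the fingers and picked_nipple above 30 N).
It fails at once if a divider is gripped (pressed by the fingers from both faces with over 8 N each) ((contact force between the fingers and bin_c13 above 8 N and contact force between the fingers and bin_c14 above 8 N) or (contact force between the fingers and bin_c15 above 8 N and contact force between the fingers and bin_c16 above 8 N) or (contact force between the fingers and bin_c17 above 8 N and contact force between the fingers and bin_c18 above 8 N) or (contact force between the fingers and bin_c19 above 8 N and contact force between the fingers and bin_c20 above 8 N) or (contact force between the fingers and bin_c21 above 8 N and contact force between the fingers and bin_c22 above 8 N) or (contact force between the fingers and bin_c23 above 8 N and contact force between the fingers and bin_c24 above 8 N)).
It fails at once if the bin is struck or pushed harder than 60 N (contact force between the fingers and bin above 60 N).
It also fails if it takes over 45 s, if anything falls off the work surface, if the arm or the gripper's body presses on something with over 40 N, if the wrist force passes 120 N, or if a joint passes its speed limit or range.

ROBOT

A 6-joint arm with a two-finger parallel gripper is mounted at the origin on the work surface. World frame = base frame: x ahead of the robot, y to its left, z up, the work surface at z = 0. Lengths are in m, angles in rad, forces in N, time in s.
With the tool pointing down it reaches from about 0.3 to 0.775 m from the base axis. Payload 14.6 kg.
Tool frame: the origin (TCP) lies between the finger pads; the fingertips stand 14 mm ahead of it and the grasp point (between the pads) lies 5 mm behind it; z points along the fingers, y is the line along which they close (so a half turn about z gives the same grasp; the last joint's range is limited). The gripper opens to 94 mm and grips with 3 to 60 N. Pads are 16 mm wide; open, the fingers measure 119 mm over their backs; the gripper's body (75 mm by 177 mm) begins 78 mm behind the grasp point.
Start: joints at [1.055, 0.3, 1.521, -0, 1.321, -0.067], TCP at [0.239, 0.496, 0.219] pointing down, gripper open.
Joint ranges: [-3.03, 3.03], [-0.79, 2.21], [0.23, 2.52], [-1.04, 4.18], [0, 3.07], [-2.55, 2.55]. Speed limits (rad/s): [2.22, 2.22, 2.57, 3.14, 3.14, 3.14].

INTERFACE

Orientations are given as [roll, pitch, yaw] about the fixed x, y, z axes, in that order (R = Rz(yaw) Ry(pitch) Rx(roll)).
In Python, from station import ctrl gives the robot as it stands. The module is installed in compiled form; this text tells all that it offers.
- The arm moves only by the tool move_arm, never from a script. Its argument "targets" is a list of rows, each a list of 7 numbers: the opening, from -1 (shut) to 1 (fully open), then the shift along the tool's x, y, z in units of 50 mm (1.0 is 50 mm), then the turn, a rotation vector about the tool's x, y, z in rad. A call has 1 to 12 rows; each row is the pose to reach, as a shift and turn from the pose commanded when the call began, along the tool's axes at that moment; what a row does not reach only later rows make up. A row lasts 1/10 s, in which the tool goes at most 50 mm and 8.59 degrees, less where a joint would pass 70% of its speed; a pose out of reach is approached as far as the arm can. A call with a gripper value outside its range is refused whole. The fingers move at their own pace and stop on an object; "grip_force" is the grip in N (left out, the last holds). Time passes only in rows, so rows that repeat a pose let the fingers close. It gives the time, the measured TCP pose, the force, the opening and the grip force at its end, in the units of the state.
- ctrl.get_obs(): the state, without advancing time (a new reading comes with each control period).
- ctrl.camera(name): name is "scene" or "side" or "wrist"; returns (picture, depth): 480x640x3 uint8, red, green, blue; 480x640 float32, m along the optical axis (not along the pixel's ray), 0 where there is no reading.
- ctrl.camera_params(name): a dict with "intrinsics" (3x3 intrinsics, pixels), "rvec" (rotation vector, rad) and "tvec" (3), from world to camera coordinates, as OpenCV has them; the wrist camera has in their place "T_tool_cam" (4x4, takes a point from camera to tool coordinates, whose origin is the TCP and whose axes are the flange's). Camera axes: x right, y down, z forward; pixel columns grow to the right and rows downward; lengths in m; the calibration is good to about 2 mm. The wrist camera is an equidistant fisheye: a pixel r from the principal point sees the ray r / f radians off the axis. A picture is of the moment at which its call begins: read the wrist's pose just before it. camera_params takes no time and is no camera call.
- ctrl.hand_in(): hands the job in; it is judged then, once.
Trained networks look in the newest picture that a camera, given by its name, has taken for a name from the list of things; names that differ only in an ending like _2 or _b are one class to them, and where a whole thing is asked for, a point or a joint stands for the part that bears it (a point fixed in the world has none). Each returns a list of dicts, best first, with "score" (0 to 1); they miss things now and then, are a little off and sometimes report something else, mostly with a low value. They report only what shows in the picture. A call takes as long as a camera call. They do not tell look-alikes from the thing itself.
- ctrl.cut_out(camera, target): "region" (480x640 bool, what is visible of it) and "point" ([column, row] in pixels, amid what is visible of it).
- ctrl.tip_of(camera, target): "point" ([column, row] in pixels: a listed point, or the origin of a listed thing).
The state is a dict: "time_s": time; "qpos": joint angles; "joint_vel": joint speeds; "tau": joint torques, N m; "ee_pos": TCP position; "eef_rot": TCP orientation; "force": force on the tool from outside, world axes, zero at the start; "moment": the same for the moment, N m; "grip_width": finger opening in m; "grip_force": force on a finger pad.
Only numpy, scipy, OpenCV 4.12 (cv2) and the standard library are available. Lean on these libraries where they do the work, as an engineer would, in place of code of your own. Each camera call takes 0.05 s, during which the arm holds its last target. There are 200 camera calls.

## Working session

There is one attempt and no reset: what is moved stays moved. The work goes in short steps, Python scripts to look and compute and a tool call to move; the robot and the scene stay as the last step left them, time stands still between calls to the robot, and variables do not carry over. Pictures are saved under pics/ and viewed, at most 10 in all, crops included, and the job is handed in when it is done.

Besides the shell and the picture viewer there is one more tool, called after "Request:" by a JSON object that holds its "api" and its "payload", one argument or row to a line. move_arm: Moves the arm, as the interface text tells. Its arguments: {"type":"object","properties":{"targets":{"type":"array"},"grip_force":{"type":"number"}},"required":["targets"]}

```bash
mkdir -p pics; cat > h.py <<'E'
import numpy as np, cv2
from station import ctrl
def cam(n):
    p=ctrl.camera_params(n); R=cv2.Rodrigues(np.array(p["rvec"],float))[0]; return np.array(p["intrinsics"]),R,np.array(p["tvec"],float).ravel()
def at_depth(n,px,d):
    K,R,t=cam(n); return R.T@(d*np.linalg.inv(K)@np.array([px[0],px[1],1.])-t)
def at_z(n,px,z):
    K,R,t=cam(n); r=R.T@np.linalg.inv(K)@np.array([px[0],px[1],1.]); c=-R.T@t; return c+r*(z-c[2])/r[2]
E
python3 - <<'E'
from h import *
for n in ("scene","side"):
    im,d=ctrl.camera(n); cv2.imwrite(f"pics/{n}0.png",im[:,:,::-1])
    K,R,t=cam(n); print(n,"cam at",(-R.T@t).round(3))
    for k,z in (("hub_top",.102),("elbow_mouth",.06),("divider",.085),("front",.06),("elbow",.034),("sealant",0),("tape_measure",0),("picked_nipple",.005)):
        for r in ctrl.tip_of(n,k)[:2]: print(k,round(r["score"],2),np.round(r["point"]),at_z(n,r["point"],z).round(3))
o=ctrl.get_obs(); print(o["time_s"],o["ee_pos"],o["eef_rot"])
E
```

```text
scene cam at [ 1.146 -0.074  0.993]
elbow_mouth 0.63 [324. 312.] [0.668 0.005 0.06 ]
elbow_mouth 0.6 [288. 329.] [ 0.69 -0.06  0.06]
divider 0.73 [266. 280.] [ 0.606 -0.086  0.085]
front 0.96 [378. 202.] [0.454 0.141 0.06 ]
front 0.34 [500. 262.] [0.619 0.328 0.06 ]
elbow 0.59 [323. 311.] [0.652 0.004 0.034]
sealant 0.58 [242. 226.] [ 0.426 -0.121  0.   ]
sealant 0.25 [287. 328.] [ 0.659 -0.062  0.   ]
tape_measure 0.74 [499. 261.] [0.584 0.353 0.   ]
tape_measure 0.64 [386. 201.] [ 0.409  0.171 -0.   ]
picked_nipple 0.8 [389. 198.] [0.407 0.178 0.005]
picked_nipple 0.55 [502. 262.] [0.588 0.357 0.005]
side cam at [ 0.187 -0.41   0.743]
hub_top 0.78 [317. 212.] [0.605 0.079 0.102]
elbow_mouth 0.8 [407. 249.] [ 0.692 -0.061  0.06 ]
divider 0.68 [384. 272.] [ 0.608 -0.084  0.085]
front 0.81 [230. 252.] [0.454 0.134 0.06 ]
elbow 0.65 [363. 247.] [0.654 0.006 0.034]
sealant 0.95 [316. 376.] [ 0.434 -0.117  0.   ]
picked_nipple 0.87 [199. 273.] [0.405 0.174 0.005]
0.9 [0.2386267  0.49554424 0.21945902] [3.14154733e+00 2.09737504e-05 2.69283613e+00]
```

View pics/scene0.png

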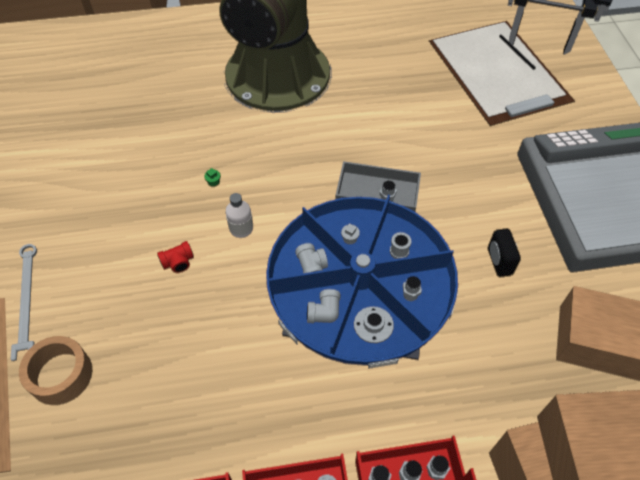

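View pics/side0.png

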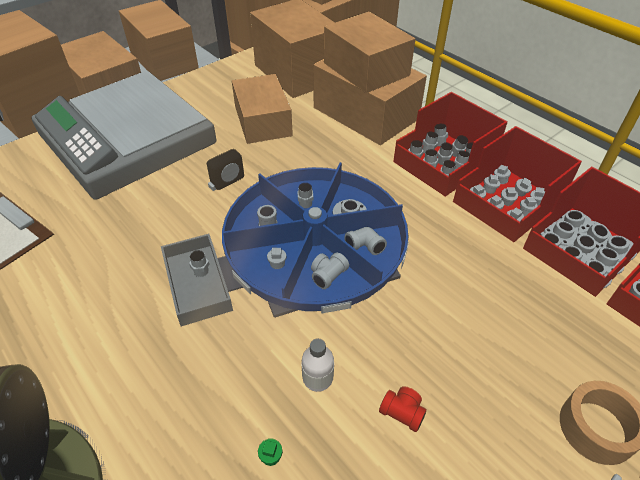

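The bin hub is at scene (363,262), the elbow at (323,308), and the picking tray at (380,185) with its nipple at (389,190). The elbow's middle line is at about -58° and the front at about 159°, so I'll turn the bin about 143° clockwise. I'll push on the divider at 152° with shut fingers, going round the left side.

```bash
cat >> h.py <<'E'
from scipy.spatial.transform import Rotation as Ro
H=np.array([.605,.079])
def rel(p):
    o=ctrl.get_obs(); R=Ro.from_euler("xyz",o["eef_rot"]).as_matrix()
    return (R.T@(np.array(p).T-np.array(o["ee_pos"])[:,None])).T/.05
def arc(a,r,z):
    a=np.radians(a); return np.c_[H[0]+r*np.cos(a),H[1]+r*np.sin(a),0*a+z]
E
python3 - <<'E'
from h import *
print(rel(arc(np.array([164.]),.15,.16)).round(2))
E
```

```text
[[-7.26 -4.83  1.19]]
```

Request:
{"api": "move_arm", "payload": {
  "targets": [
    [-1, -7.26, -4.83, 1.19, 0, 0, 0],
    [-1, -7.26, -4.83, 1.19, 0, 0, 0],
    [-1, -7.26, -4.83, 1.19, 0, 0, 0],
    [-1, -7.26, -4.83, 1.19, 0, 0, 0],
    [-1, -7.26, -4.83, 1.19, 0, 0, 0],
    [-1, -7.26, -4.83, 1.19, 0, 0, 0],
    [-1, -7.26, -4.83, 1.19, 0, 0, 0],
    [-1, -7.26, -4.83, 1.19, 0, 0, 0],
    [-1, -7.26, -4.83, 1.19, 0, 0, 0],
    [-1, -7.26, -4.83, 1.19, 0, 0, 0],
    [-1, -7.26, -4.83, 1.19, 0, 0, 0],
    [-1, -7.26, -4.83, 1.19, 0, 0, 0]
  ]
}}

```text
time_s: 2.1
ee_pos: [0.4606, 0.1212, 0.1601]
eef_rot: [3.141, 0.0, 2.694]
force: [-0.0, -0.4, -0.2]
grip_width: 0.0023
grip_force: 0.0
```

```bash
python3 - <<'E'
from h import *
o=ctrl.get_obs();print(o["time_s"],o["ee_pos"],o["eef_rot"],o["grip_width"])
im,d=ctrl.camera("scene"); cv2.imwrite("pics/s1.png",cv2.resize(im[130:380,200:540,::-1],None,fx=2,fy=2))
print(rel(arc(np.array([164.]),.15,.084)).round(2))
E
```

```text
2.1 [0.46058696 0.12118193 0.1601166 ] [3.14141720e+00 5.22946397e-05 2.69352898e+00] 0.0023091657702125385
[[-0.01 -0.02  1.52]]
```

View pics/s1.png

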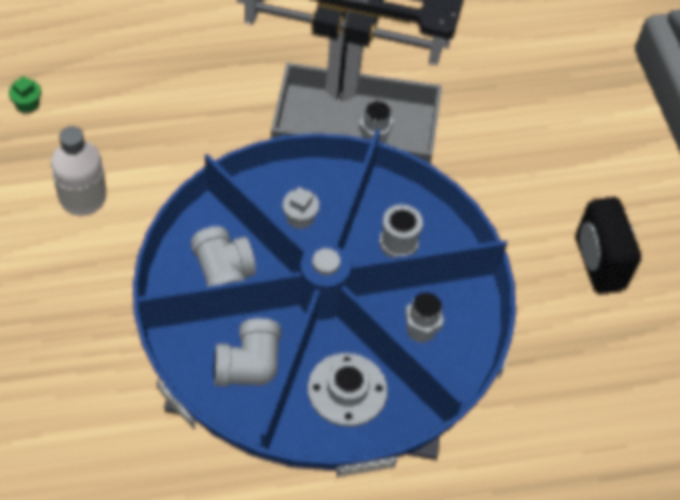

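The shut fingers are above the plug compartment, clear of the divider (376,140 in the crop) and of the tray nipple (377,118). Next I'll lower them and push along the arc.

```bash
python3 - <<'E'
from h import *
a=np.r_[162:150:-2,146:22:-4.,22]
p=rel(arc(a,.15,.084))
for x,y in zip(a,p): print(x,y.round(2))
E
```

```text
162.0 [0.   0.09 1.52]
160.0 [0.01 0.19 1.52]
158.0 [0.02 0.3  1.52]
156.0 [0.03 0.4  1.52]
154.0 [0.03 0.5  1.52]
152.0 [0.03 0.61 1.52]
146.0 [-0.    0.92  1.52]
142.0 [-0.04  1.13  1.52]
138.0 [-0.09  1.33  1.52]
134.0 [-0.16  1.53  1.52]
130.0 [-0.24  1.72  1.52]
126.0 [-0.33  1.91  1.52]
122.0 [-0.44  2.09  1.52]
118.0 [-0.56  2.26  1.52]
114.0 [-0.69  2.43  1.52]
110.0 [-0.83  2.58  1.52]
106.0 [-0.98  2.73  1.52]
102.0 [-1.14  2.86  1.52]
98.0 [-1.31  2.98  1.52]
94.0 [-1.49  3.09  1.52]
90.0 [-1.67  3.19  1.52]
86.0 [-1.87  3.27  1.52]
82.0 [-2.06  3.34  1.52]
78.0 [-2.26  3.4   1.52]
74.0 [-2.47  3.44  1.52]
70.0 [-2.68  3.47  1.52]
66.0 [-2.89  3.48  1.52]
62.0 [-3.1   3.48  1.52]
58.0 [-3.3   3.47  1.52]
54.0 [-3.51  3.44  1.52]
50.0 [-3.72  3.39  1.52]
46.0 [-3.92  3.33  1.52]
42.0 [-4.11  3.26  1.52]
38.0 [-4.3   3.17  1.52]
34.0 [-4.49  3.07  1.52]
30.0 [-4.66  2.96  1.52]
26.0 [-4.83  2.84  1.52]
22.0 [-4.99  2.7   1.52]
```

Request:
{"api": "move_arm", "payload": {
  "targets": [
    [-1, 0, 0, 0.8, 0, 0, 0],
    [-1, 0, 0, 1.52, 0, 0, 0],
    [-1, 0, 0, 1.52, 0, 0, 0]
  ]
}}

```text
time_s: 2.45
ee_pos: [0.4584, 0.121, 0.0808]
eef_rot: [-3.138, -0.005, 2.694]
force: [0.2, -0.2, 0.2]
grip_width: 0.0005
grip_force: 0.0
```

Request:
{"api": "move_arm", "payload": {
  "targets": [
    [-1, 0, 0.09, 0, 0, 0, 0],
    [-1, 0.01, 0.19, 0, 0, 0, 0],
    [-1, 0.02, 0.3, 0, 0, 0, 0],
    [-1, 0.03, 0.4, 0, 0, 0, 0],
    [-1, 0.03, 0.5, 0, 0, 0, 0],
    [-1, 0.03, 0.6, 0, 0, 0, 0],
    [-1, 0.02, 0.75, 0, 0, 0, 0],
    [-1, 0, 0.92, 0, 0, 0, 0],
    [-1, -0.04, 1.13, 0, 0, 0, 0],
    [-1, -0.09, 1.33, 0, 0, 0, 0],
    [-1, -0.16, 1.53, 0, 0, 0, 0],
    [-1, -0.24, 1.72, 0, 0, 0, 0]
  ]
}}

```text
time_s: 3.65
ee_pos: [0.5096, 0.1935, 0.0838]
eef_rot: [-3.141, -0.0, 2.693]
force: [-0.8, -0.8, 1.2]
grip_width: 0.0005
grip_force: 0.5
```

Request:
{"api": "move_arm", "payload": {
  "targets": [
    [-1, -0.09, 0.19, 0, 0, 0, 0],
    [-1, -0.2, 0.37, 0, 0, 0, 0],
    [-1, -0.32, 0.54, 0, 0, 0, 0],
    [-1, -0.45, 0.71, 0, 0, 0, 0],
    [-1, -0.59, 0.86, 0, 0, 0, 0],
    [-1, -0.74, 1.01, 0, 0, 0, 0],
    [-1, -0.9, 1.14, 0, 0, 0, 0],
    [-1, -1.07, 1.26, 0, 0, 0, 0],
    [-1, -1.25, 1.37, 0, 0, 0, 0],
    [-1, -1.43, 1.47, 0, 0, 0, 0],
    [-1, -1.63, 1.55, 0, 0, 0, 0],
    [-1, -1.82, 1.62, 0, 0, 0, 0]
  ]
}}

```text
time_s: 4.85
ee_pos: [0.6268, 0.2265, 0.0837]
eef_rot: [-3.141, -0.0, 2.693]
force: [-0.7, -1.2, 0.3]
grip_width: 0.0001
grip_force: 0.4
```

```bash
python3 - <<'E'
from h import *
im,d=ctrl.camera("scene"); cv2.imwrite("pics/s2.png",cv2.resize(im[130:380,200:540,::-1],None,fx=2,fy=2))
a=np.r_[78:14:-4.]
for x,y in zip(a,rel(arc(a,.15,.084))): print(x,y.round(2))
E
```

```text
78.0 [-0.15  0.06 -0.01]
74.0 [-0.36  0.11 -0.01]
70.0 [-0.57  0.14 -0.01]
66.0 [-0.78  0.15 -0.01]
62.0 [-0.98  0.15 -0.01]
58.0 [-1.19  0.13 -0.01]
54.0 [-1.4   0.1  -0.01]
50.0 [-1.61  0.06 -0.01]
46.0 [-1.81 -0.   -0.01]
42.0 [-2.   -0.07 -0.01]
38.0 [-2.19 -0.16 -0.01]
34.0 [-2.38 -0.26 -0.01]
30.0 [-2.56 -0.37 -0.01]
26.0 [-2.72 -0.49 -0.01]
22.0 [-2.88 -0.63 -0.01]
18.0 [-3.03 -0.78 -0.01]
```

View pics/s2.png

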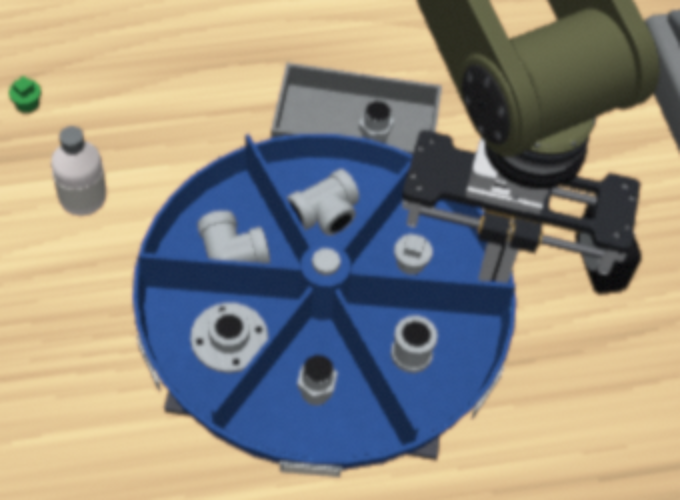

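The push is working: the finger at (497,262) bears on the divider, and the elbow at (235,240) has come round about 80°. I'll carry on.

Request:
{"api": "move_arm", "payload": {
  "targets": [
    [-1, -0.2, 0.06, 0, 0, 0, 0],
    [-1, -0.4, 0.11, 0, 0, 0, 0],
    [-1, -0.61, 0.14, 0, 0, 0, 0],
    [-1, -0.82, 0.15, 0, 0, 0, 0],
    [-1, -1.02, 0.15, 0, 0, 0, 0],
    [-1, -1.23, 0.13, 0, 0, 0, 0],
    [-1, -1.44, 0.1, 0, 0, 0, 0],
    [-1, -1.64, 0.06, 0, 0, 0, 0],
    [-1, -1.84, 0, 0, 0, 0, 0],
    [-1, -2.03, -0.07, 0, 0, 0, 0],
    [-1, -2.22, -0.16, 0, 0, 0, 0],
    [-1, -2.4, -0.26, 0, 0, 0, 0]
  ]
}}

```text
time_s: 6.1
ee_pos: [0.7292, 0.1617, 0.0839]
eef_rot: [3.142, 0.0, 2.693]
force: [-1.2, 1.3, 0.6]
grip_width: 0.0005
grip_force: 0.5
```

```bash
python3 - <<'E'
from h import *
def ang(p): return np.degrees(np.arctan2(p[1]-H[1],p[0]-H[0]))
for n in ("scene","side"):
    im,d=ctrl.camera(n)
    cv2.imwrite(f"pics/{n}3.png",cv2.resize(im[130:380,200:540,::-1] if n=="scene" else im[130:330,140:440,::-1],None,fx=2,fy=2))
    for k,z in (("hub_top",.102),("elbow_mouth",.06),("divider",.085),("front",.06),("elbow",.034)):
        for r in ctrl.tip_of(n,k)[:2]:
            p=at_z(n,r["point"],z); print(n,k,round(r["score"],2),np.round(r["point"]),p.round(3),ang(p).round(1))
a=np.r_[34:6:-2.]
for x,y in zip(a,rel(arc(a,.15,.084))): print(x,y.round(2))
E
```

```text
scene hub_top 0.57 [364. 257.] [0.596 0.085 0.102] 146.2
scene elbow_mouth 0.58 [351. 201.] [0.443 0.092 0.06 ] 175.3
scene divider 0.82 [394. 197.] [0.466 0.168 0.085] 147.4
scene front 0.72 [377. 201.] [0.451 0.141 0.06 ] 158.1
scene elbow 0.84 [354. 239.] [0.513 0.085 0.034] 176.4
side hub_top 0.81 [316. 210.] [0.608 0.083 0.102] 58.0
side elbow_mouth 0.87 [231. 268.] [0.434 0.104 0.06 ] 171.6
side divider 0.68 [222. 224.] [0.469 0.177 0.085] 144.1
side front 0.62 [223. 249.] [0.448 0.149 0.06 ] 155.9
side front 0.53 [360. 256.] [ 0.619 -0.019  0.06 ] -82.1
side elbow 0.97 [269. 259.] [0.508 0.097 0.034] 169.4
side elbow 0.69 [359. 218.] [0.7   0.067 0.034] -7.2
34.0 [-0.01  0.01  0.  ]
32.0 [-0.1  -0.04  0.  ]
30.0 [-0.19 -0.1   0.  ]
28.0 [-0.28 -0.16  0.  ]
26.0 [-0.36 -0.23  0.  ]
24.0 [-0.44 -0.29  0.  ]
22.0 [-0.52 -0.36  0.  ]
20.0 [-0.59 -0.43  0.  ]
18.0 [-0.67 -0.51  0.  ]
16.0 [-0.74 -0.58  0.  ]
14.0 [-0.81 -0.66  0.  ]
12.0 [-0.87 -0.74  0.  ]
10.0 [-0.94 -0.83  0.  ]
8.0 [-1.   -0.91  0.  ]
```

View pics/side3.png

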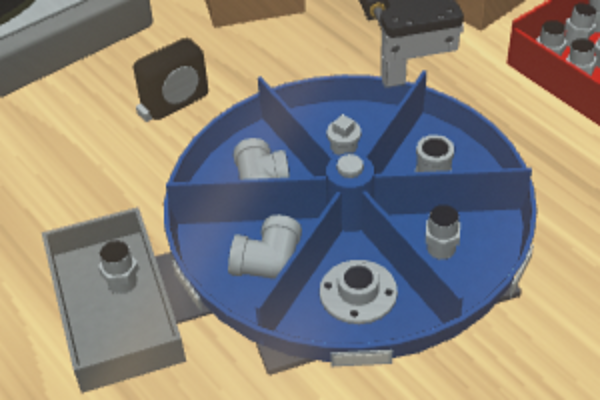

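The elbow's compartment, with its mouth near (190,265) in the crop, isn't quite at the tray bracket yet (near 175,285). I'll work out the angles from the divider tips and the tray corners.

```bash
python3 - <<'E'
from h import *
f=lambda x,y:(140+x/2,130+y/2)
for q in ((168,184),(261,79),(423,73),(530,171)):
    p=at_z("side",f(*q),.085)[:2]; v=p-H; print(p.round(3),np.linalg.norm(v).round(3),np.degrees(np.arctan2(v[1],v[0])).round(1))
c=[at_z("side",f(*q),.034)[:2] for q in ((44,234),(137,210),(185,348),(79,378))]
print(np.round(c,3))
for v in (c[1]-c[0],c[2]-c[3]): print("short",np.degrees(np.arctan2(*-v[::-1])))
v=c[2]-c[1]; print("long",np.degrees(np.arctan2(v[1],v[0]))-90+360)
m=np.mean(c,0)-H; print("mid",np.degrees(np.arctan2(m[1],m[0])))
E
```

```text
[0.475 0.18 ] 0.164 142.0
[0.624 0.24 ] 0.162 83.3
[0.75  0.143] 0.159 24.0
[ 0.73  -0.018] 0.158 -37.8
[[0.377 0.246]
 [0.457 0.216]
 [0.403 0.058]
 [0.321 0.09 ]]
short 159.4889566897591
short 158.80169097673374
long 161.0154083095554
mid 161.08301413818376
```

Request:
{"api": "move_arm", "payload": {
  "targets": [
    [-1, -0.1, -0.04, 0, 0, 0, 0],
    [-1, -0.19, -0.1, 0, 0, 0, 0],
    [-1, -0.28, -0.16, 0, 0, 0, 0],
    [-1, -0.36, -0.23, 0, 0, 0, 0],
    [-1, -0.44, -0.29, 0, 0, 0, 0],
    [-1, -0.52, -0.36, 0, 0, 0, 0],
    [-1, -0.56, -0.4, 0, 0, 0, 0],
    [-1, -0.56, -0.4, 0, 0, 0, 0]
  ]
}}

```text
time_s: 7.5
ee_pos: [0.7454, 0.1317, 0.0839]
eef_rot: [3.142, 0.0, 2.692]
force: [0.2, 0.1, 0.2]
grip_width: 0.0007
grip_force: 0.0
```

```bash
python3 - <<'E'
from h import *
def ang(p): return np.degrees(np.arctan2(p[1]-H[1],p[0]-H[0]))
for n in ("scene","side"):
    im,d=ctrl.camera(n)
    cv2.imwrite(f"pics/{n}4.png",cv2.resize(im[130:330,260:480,::-1] if n=="scene" else im[130:330,140:440,::-1],None,fx=2,fy=2))
    for k,z in (("elbow_mouth",.06),("divider",.085),("front",.06),("elbow",.034)):
        for r in ctrl.tip_of(n,k)[:2]:
            p=at_z(n,r["point"],z); print(n,k,round(r["score"],2),np.round(r["point"]),p.round(3),ang(p).round(1))
E
```

```text
scene elbow_mouth 0.86 [371. 200.] [0.446 0.13  0.06 ] 162.2
scene divider 0.69 [412. 207.] [0.494 0.196 0.085] 133.4
scene front 0.58 [375. 198.] [0.444 0.138 0.06 ] 159.8
scene elbow 0.86 [365. 238.] [0.513 0.106 0.034] 163.9
scene elbow 0.37 [355. 324.] [0.686 0.055 0.034] -16.4
side elbow_mouth 0.85 [227. 255.] [0.445 0.132 0.06 ] 161.6
side divider 0.94 [226. 214.] [0.49  0.194 0.085] 135.0
side front 0.59 [225. 250.] [0.451 0.145 0.06 ] 157.0
side elbow 0.95 [265. 251.] [0.513 0.118 0.034] 157.2
side elbow 0.6 [225. 185.] [0.559 0.313 0.034] 101.2
```

View pics/side4.png

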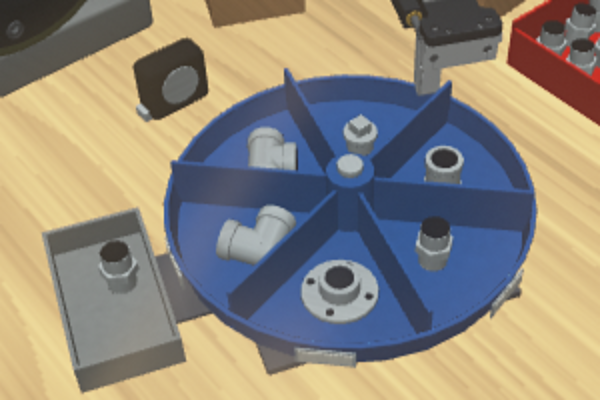

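View pics/scene4.png

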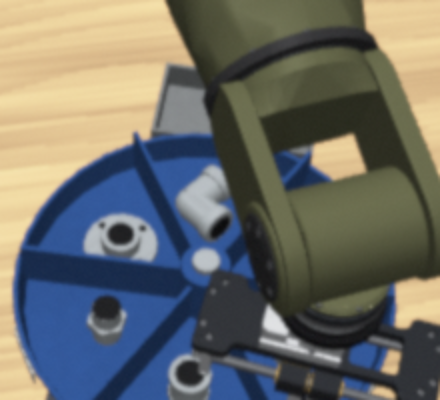

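The elbow compartment now faces the tray in the side view, with divider tips at (173,161), (287,69), (451,83) and (532,190). I'll check the angle.

```bash
python3 - <<'E'
from h import *
for q in ((173,161),(287,69),(451,83),(532,190)):
    p=at_z("side",(140+q[0]/2,130+q[1]/2),.085)[:2]; v=p-H; print(p.round(3),np.linalg.norm(v).round(3),np.degrees(np.arctan2(v[1],v[0])).round(1))
E
```

```text
[0.495 0.201] 0.164 132.0
[0.653 0.236] 0.164 73.1
[0.76  0.115] 0.16 12.9
[ 0.714 -0.035] 0.158 -46.3
```

About 3° still to go, so a slow nudge and then back the finger off and lift.

Request:
{"api": "move_arm", "payload": {
  "targets": [
    [-1, -0.03, -0.03, 0, 0, 0, 0],
    [-1, -0.06, -0.06, 0, 0, 0, 0],
    [-1, -0.1, -0.1, 0, 0, 0, 0],
    [-1, -0.1, -0.1, 0, 0, 0, 0],
    [-1, -0.1, -0.1, 0, 0, 0, 0],
    [-1, -0.02, 0.0, 0, 0, 0, 0],
    [-1, 0.06, 0.06, 0, 0, 0, 0],
    [-1, 0.06, 0.06, -0.8, 0, 0, 0],
    [-1, 0.06, 0.06, -1.6, 0, 0, 0],
    [-1, 0.06, 0.06, -2.4, 0, 0, 0],
    [-1, 0.06, 0.06, -2.4, 0, 0, 0]
  ]
}}

```text
time_s: 9.1
ee_pos: [0.7451, 0.1372, 0.2114]
eef_rot: [3.136, 0.009, 2.693]
force: [-0.6, -0.4, 1.2]
grip_width: 0.0003
grip_force: 0.0
```

```bash
python3 - <<'E'
from h import *
def ang(p): return np.degrees(np.arctan2(p[1]-H[1],p[0]-H[0]))
for n in ("scene","side"):
    im,d=ctrl.camera(n)
    if n=="side": cv2.imwrite(f"pics/{n}5.png",cv2.resize(im[130:330,140:440,::-1],None,fx=2,fy=2))
    for k,z in (("elbow_mouth",.06),("divider",.085),("front",.06),("elbow",.034)):
        for r in ctrl.tip_of(n,k)[:1]:
            p=at_z(n,r["point"],z); print(n,k,round(r["score"],2),np.round(r["point"]),p.round(3),ang(p).round(1))
E
```

```text
scene elbow_mouth 0.64 [373. 204.] [0.457 0.132 0.06 ] 160.3
scene divider 0.72 [416. 211.] [0.503 0.2   0.085] 130.1
scene front 0.61 [379. 202.] [0.454 0.143 0.06 ] 157.0
scene elbow 0.6 [369. 238.] [0.516 0.113 0.034] 159.1
side divider 0.68 [224. 212.] [0.49  0.202 0.085] 133.2
side front 0.79 [228. 250.] [0.454 0.141 0.06 ] 157.6
side elbow 0.85 [265. 250.] [0.514 0.118 0.034] 157.0
```

View pics/side5.png

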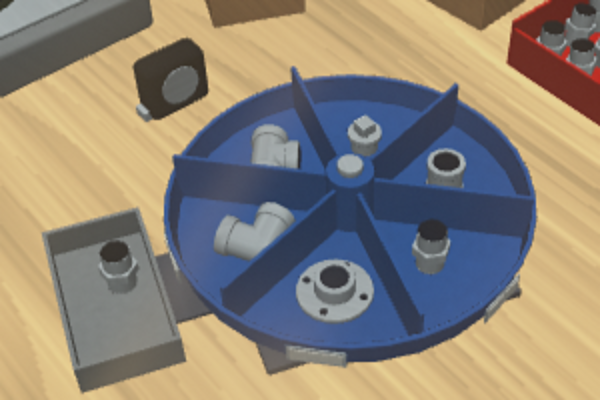

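In the side view the compartment stands squarely at the tray, with divider tips at (175,156), (293,68) and (457,86). That puts its middle line at about 160.5°, against 158–160° for the front. The fingers are clear, so I'm handing in.

```bash
python3 -c "
from station import ctrl
print(ctrl.hand_in())"
```

```text
the job is handed in; nothing more can be done
None
```

I turned the bin until the elbow's compartment faced the picking tray, to within about 3° by camera (7° allowed). The fingers are clear and the job is handed in; no verdict came back.

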